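Probe the taps of a wire-wound resistor on an x-y stage

ROBOT

A 6-joint arm with a two-finger parallel gripper is mounted at the origin on the work surface. World frame = base frame: x ahead of the robot, y to its left, z up, the work surface at z = 0. Lengths are in m, angles in rad, forces in N, time in s.
With the tool pointing down it reaches from about 0.25 to 0.85 m from the base axis. Payload 12.5 kg.
Tool frame: the origin (TCP) lies on the centre line of the jaws, within the pads' length; the fingertips stand 17 mm ahead of it and the grasp point (between the pads) lies 2 mm behind it; z points along the fingers, y is the line along which they close (so a half turn about z gives the same grasp; the last joint's range is limited). The gripper opens to 93 mm and grips with 3 to 60 N. Pads are 15 mm wide; open, the fingers measure 128 mm over their backs; the gripper's body (75 mm by 188 mm) begins 65 mm behind the grasp point.
Start: joints at [1.035, 0.351, 1.652, -0, 1.139, -0.085], TCP at [0.24, 0.495, 0.236] pointing down, gripper open.
Joint ranges: [-2.75, 2.75], [-0.79, 2.1], [0.01, 2.65], [-1.57, 4.71], [0.07, 3.14], [-2.87, 2.87]. Speed limits (rad/s): [2.22, 2.22, 2.79, 3.14, 3.14, 3.14].

INTERFACE

Orientations are given as [roll, pitch, yaw] about the fixed x, y, z axes, in that order (R = Rz(yaw) Ry(pitch) Rx(roll)).
In Python, from plant import sense, capture, get_calibration, robot gives the robot as it stands.
- The arm moves only by the tool arm_command, never from a script. Its argument "steps" is a list of rows, each a list of 5 numbers: the shift along the tool's x, y, z scaled (see below), then the turn about the tool's z scaled (see below), then the closure, from -1 (fully open) to 1 (shut). A call has 1 to 10 rows; each row shifts and turns the commanded pose from where the row before left it, along the tool's axes as they then stand; what a row does not reach is not made up. The controller multiplies each number of a shift by 0.025 m and each number of a turn by 0.08 rad. A row lasts 1/10 s, in which the tool goes at most 50 mm and 8.59 degrees, less where a joint would pass 70% of its speed; a pose out of reach is approached as far as the arm can. A call with a number of a shift or a turn outside -1 to 1 is refused whole. A call with a gripper value outside its range is refused whole. The fingers move at their own pace and stop on an object; "grip_force" is the grip in N (left out, the last holds). Time passes only in rows, so rows that do not move let the fingers close. It gives the time, the measured TCP pose, the force, the opening and the grip force at its end, in the units of the state.
- sense(): the state, without advancing time (a new reading comes with each control period).
- capture(name): name is "scene" or "side" or "wrist"; returns the picture (420x560x3 uint8, blue, green, red); there is no depth.
- get_calibration(name): a dict with "fovy" (degrees; the focal length in pixels is half the picture's height over the tangent of half this angle, whatever the lens; pixels are square), "cx", "cy" (the principal point, pixels), "R" (3x3) and "t" (3): a world point X has camera coordinates R X + t; the wrist camera has in their place "tool_from_camera" (4x4, takes a point from camera to tool coordinates, whose origin is the TCP and whose axes are the flange's). Camera axes: x right, y down, z forward; pixel columns grow to the right and rows downward; lengths in m; the calibration is good to about 2 mm. A picture is of the moment at which its call begins: read the wrist's pose just before it. get_calibration takes no time and is no camera call.
- robot.close_job(): hands the job in; it is judged then, once.
The state is a dict: "t": time; "joint_pos": joint angles; "joint_velocities": joint speeds; "tau": joint torques, N m; "ee_pos": TCP position; "ee_rot": TCP orientation; "force": force on the tool from outside, world axes, zero at the start; "ft_torque": the same for the moment, N m; "width": finger opening in m; "grip_force": force on a finger pad.
Only numpy, scipy, OpenCV 4.12 (cv2) and the standard library are available. Lean on these libraries where they do the work, as an engineer would, in place of code of your own. Each camera call takes 0.05 s, during which the arm holds its last target. There are 200 camera calls.

TASK

Lay the green resistor in the two V-notches of the blue sliding carrier so it rests level, then bring its copper band under the fixed probe and press the probe's red knob down until the sprung tip bears on the band with about 7 N, and let it spring back up. Then do the same with its white band, and leave that band under the raised probe. Never let the tip push on the resistor with more than 12 N, and leave the other things on the counter where they are and the lamp untouched.

Things in the scene. Friction and masses are not known exactly. Their poses are not given: they have to be found in the camera images.
- resistor: Loose green ceramic tube resistor, a cylinder 24 mm in diameter and 160 mm long, about 0.16 kg. Origin at its centre, own x along its length. It starts lying level in two V-notches 120 mm apart on a round grey rest (disc 170 mm across, 6 mm thick; the notches' tops are 40 mm above the counter), its axis 34 mm above the counter; free for fingers over the middle 100 mm.
- tap_copper (a point): Centre, on the resistor's axis, of its copper band (16 mm wide), 36 mm from the resistor's centre towards -x.
- tap_white (a point): Centre, on the resistor's axis, of its white band (16 mm wide), 36 mm from the resistor's centre towards +x.
- stage: Fixed dark steel base of the x-y stage, 130 x 395 mm. Origin on the counter below its centre; x is the short cross direction (away from the robot), y the long one. The grey saddle slides along its y and carries the blue carrier plate (160 x 180 mm, top 46 mm above the counter), which slides along x. Each slide needs about 3 to 4 N and stays where left.
- saddle (a joint): Long slide: displacement of saddle and carrier along the stage's +y, -0.065 to 0.150 m. At the start it stands out towards +y, where a resistor lowered into the notches just clears the probe's arm.
- carrier (a joint): Cross slide: displacement of the carrier along the stage's +x, -0.030 to 0.030 m.
- carrier_seat (a point): Point midway between the carrier's two V-notches where the seated resistor's centre belongs, 76 mm above the counter and 30 mm above the plate; axes parallel to the stage's. The notches hold the resistor along y, either way round; they are 120 mm apart, each 14 mm thick, 45 mm wide at the mouth, tops 39 mm above the plate.
- carrier_handle (a point): On the axis of the carrier's upright round black handle (22 mm in diameter, 60 mm tall above the plate), 5 mm below its top, 101 mm above the counter; 100 mm from the notches' line towards the stage's -x. Grasp it from above, fingers closing along the stage's y so that the gripper's body keeps clear of the probe, and drag the carrier along both slides.
- probe: Fixed probe stand. Origin on the counter exactly below the vertical probe axis; axes parallel to the stage's. A green arm (36 mm wide, 150 to 175 mm above the counter) reaches over the stage from a post 100 mm away at +x. How far the rounded 8 mm steel tip is clamped out varies and is not reported: with the knob up it ends 12 to 36 mm above a resistor in the carrier.
- plunger (a joint): Downward travel of the red knob, 0 (up) to 0.055 m. A weak spring brings it back up; free travel takes 0.5 to 2 N.
- probe_knob (a point): Centre of the flat top of the red press knob (34 mm in diameter), 247 mm above the counter when up. Press it straight down with closed fingers. The tip is spring-loaded inside the plunger: from first touch at 2 N the tip force rises 0.9 N for each further mm of knob travel, to 12 N after 11 mm, and then abruptly.
- lamp: Frosted glass bulb in a bayonet socket on a round brown bakelite mount, 90 mm across and 150 mm tall, fixed. Origin under its centre. Leave alone.
- shield: Loose grey metal valve shield, upright can 38 mm across and 66 mm tall. Origin under its centre. Leave alone.
- dial: Loose black plastic dial lying flat, 68 mm across and 28 mm tall. Origin under its centre. Leave alone.
- trimmer: Loose green ceramic trimmer block, 70 x 45 x 24 mm. Origin under its centre. Leave alone.
Things that resemble listed ones, but are neither listed nor needed, are in the scene too. Several things look just like the probe: the one meant starts farthest from the robot's base. There is more than one size of the resistor; the one meant has the size given above.

How it is judged:
On the way, in this order (a step that is already met when the one before it is completed fails the run):
1. the resistor rests level in both notches of the carrier, let go (distance between resistor and carrier_seat below 0.016 m and z of resistor in the frame of carrier_seat between -0.003 and 0.003 m and angle between the x axis of resistor and the y axis of carrier_seat, either way round below 0.05 rad and contact force between the fingers and resistor below 0.2 N), for 0.2 s.
2. the copper band is within 6 mm of the probe axis and the tip bears on the resistor with more than 4 N (horizontal distance between tap_copper and probe below 0.006 m and contact force between probe and resistor above 4 N), for 0.2 s.
3. the knob has sprung back up (value of joint plunger below 0.004 m), for 0.1 s.
4. the white band is within 6 mm of the probe axis and the tip bears on the resistor with more than 4 N (horizontal distance between tap_white and probe below 0.006 m and contact force between probe and resistor above 4 N), for 0.2 s.
At the end, for the whole second after the job is handed in: The resistor lies at rest, level, in both notches of the carrier (centre within 16 mm of the seat, 3 mm in height, 0.05 rad), its white band within 6 mm of the probe axis, and the probe's knob is back up (within 4 mm) (horizontal distance between tap_white and probe below 0.006 m and value of joint plunger below 0.004 m and distance between resistor and carrier_seat below 0.016 m and z of resistor in the frame of carrier_seat between -0.003 and 0.003 m and angle between the x axis of resistor and the y axis of carrier_seat, either way round below 0.05 rad and linear speed of resistor below 0.01 m/s); the robot touches nothing.
It fails at once if the tip pushes on the resistor with more than 12 N (contact force between probe and resistor above 12 N).
It fails at once if the lamp is touched (contact force between any of the arm, the fingers, resistor and lamp above 0.5 N).
It fails at once if the shield, dial or trimmer is moved by more than 20 mm (distance of any of shield, dial, trimmer from where it was at the start of the episode above 0.02 m).
It fails at once if the valve shield is tipped over (angle between shield's own z axis and vertical above 0.3 rad).
It also fails if it takes over 72 s, if anything falls off the work surface, if the arm or the gripper's body presses on something with over 40 N, if the wrist force passes 120 N, or if a joint passes its speed limit or range.

## Working session

There is one attempt and no reset: what is moved stays moved. The work goes in short steps, Python scripts to look and compute and a tool call to move; the robot and the scene stay as the last step left them, time stands still between calls to the robot, and variables do not carry over. Pictures are saved under pics/ and viewed, at most 10 in all, crops included, and the job is handed in when it is done.

Besides the shell and the picture viewer there is one more tool, called after "Emit:" by a JSON object that holds its "fn" and its "kwargs", one argument or row to a line. arm_command: Moves the arm, as the interface text tells. Shifts and turns lie within -1 to 1; 1 stands for 0.025 m of shift or 0.08 rad of turn. Its arguments: {"type":"object","properties":{"steps":{"type":"array"},"grip_force":{"type":"number"}},"required":["steps"]}

```bash
mkdir -p pics; ls; cat > h.py <<'E'
import numpy as np, cv2
from plant import sense, capture, get_calibration, robot
def snap(n,f):
    s=sense(); im=capture(n); cv2.imwrite('pics/'+f,im); return s,im
def cal(n):
    c=get_calibration(n); f=210/np.tan(np.radians(c['fovy'])/2); return c,f
def proj(n,X):
    c,f=cal(n); p=np.array(c['R'])@np.array(X)+np.array(c['t']); return f*p[0]/p[2]+c['cx'],f*p[1]/p[2]+c['cy']
def atz(n,u,v,z):
    c,f=cal(n); R=np.array(c['R']); o=-R.T@np.array(c['t'])
    d=R.T@np.array([(u-c['cx'])/f,(v-c['cy'])/f,1]); return o+d*(z-o[2])/d[2]
def watz(s,u,v,z):
    from scipy.spatial.transform import Rotation as Ro
    c,f=cal('wrist'); T=np.array(c['tool_from_camera']); R=Ro.from_euler('xyz',s['ee_rot']).as_matrix()
    o=R@T[:3,3]+np.array(s['ee_pos']); d=R@T[:3,:3]@np.array([(u-c['cx'])/f,(v-c['cy'])/f,1]); return o+d*(z-o[2])/d[2]
E
python3 - <<'E'
from h import *
for n in ('scene','side'):
    snap(n,n+'0.png'); c=get_calibration(n); print(n,c)
print(get_calibration('wrist')); print(sense())
E
```

```text
pics
scene {'fovy': 42.88417762548582, 'cx': 286.03769328195165, 'cy': 208.46519917927623, 'R': array([[ 6.37587926e-01,  7.70377594e-01, -2.49815452e-06],
       [ 6.28998525e-01, -5.20580181e-01, -5.77370878e-01],
       [-4.44794888e-01,  3.68123129e-01, -8.16482008e-01]]), 't': array([-0.28707822, -0.15212615,  2.03118567])}
side {'fovy': 49.83924955762268, 'cx': 286.46750942643797, 'cy': 205.9594694254903, 'R': array([[-0.76479379,  0.64417673, -0.01126042],
       [ 0.42233771,  0.4880653 , -0.7638214 ],
       [-0.48654015, -0.58892156, -0.64532943]]), 't': array([ 0.29091875, -0.09020291,  1.72925011])}
{'fovy': 58.00384706707693, 'cx': 278.6241133031376, 'cy': 205.83253222198533, 'tool_from_camera': array([[-9.03555297e-05, -9.66108676e-01, -2.58135657e-01,
         7.14019301e-02],
       [ 9.99999970e-01, -1.46400447e-04,  1.97892904e-04,
         1.57544111e-04],
       [-2.28977227e-04, -2.58135631e-01,  9.66108660e-01,
        -1.48248570e-01],
       [ 0.00000000e+00,  0.00000000e+00,  0.00000000e+00,
         1.00000000e+00]])}
{'t': 0.1, 'joint_pos': array([ 1.03542224e+00,  3.51174108e-01,  1.65235461e+00, -1.36341358e-05,
        1.13911108e+00, -8.45884536e-02]), 'joint_velocities': array([-0.00054064, -0.00023637, -0.00385334,  0.00037007,  0.00043175,
        0.00104271]), 'tau': array([ 1.15938157e-03, -4.98025060e+01, -2.85704952e+01,  7.00399862e-02,
        2.39431002e-02, -2.65031406e-05]), 'ee_pos': array([0.23944369, 0.49481651, 0.23516186]), 'ee_rot': array([-3.14054821e+00, -7.61376169e-05,  2.69081269e+00]), 'force': array([-0.55978985,  0.9787889 , -0.64314319]), 'ft_torque': array([-0.0699183 , -0.02210233,  0.01884356]), 'grip_force': 0.0, 'width': 0.09320921881962174}
```

```bash
python3 - <<'E'
import cv2
for n in ('scene','side'):
    cv2.imwrite(f'pics/{n}0b.png',cv2.resize(cv2.imread(f'pics/{n}0.png'),(800,600),interpolation=cv2.INTER_CUBIC))
E
```

```text
(no output)
```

View pics/scene0b.png

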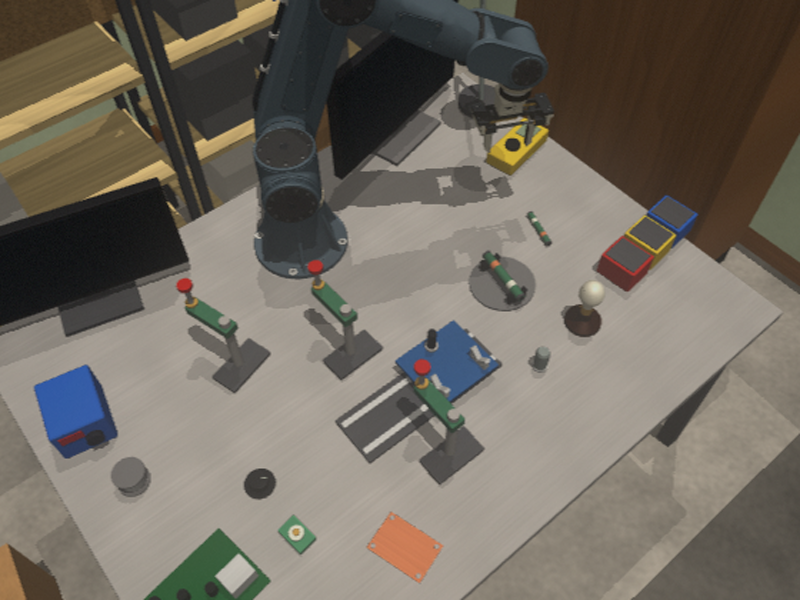

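View pics/side0b.png

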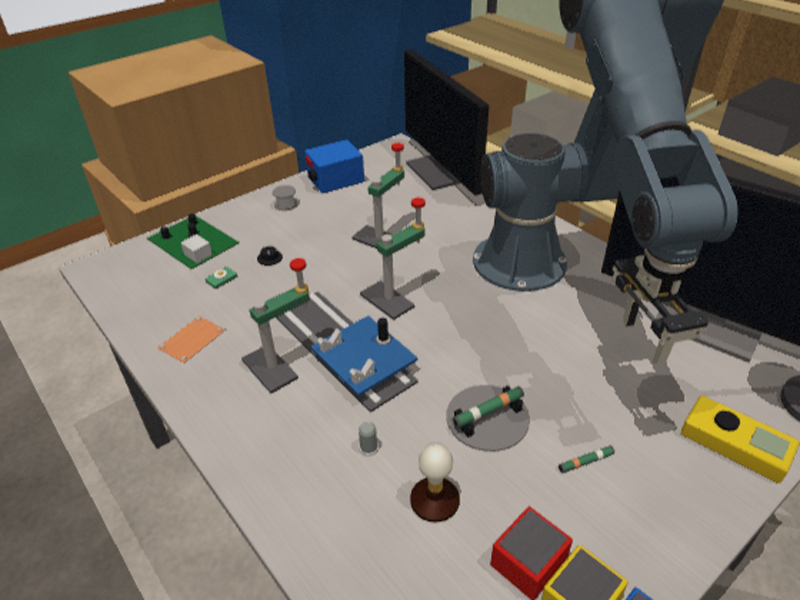

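The far probe stands at the stage: its knob is at scene (422,366), side (298,264). The handle top is at scene (432,332), side (382,321). The resistor on the disc has copper at scene (495,264) and white at (512,287). The lamp is at (583,310) and the valve shield at (541,358).

```bash
python3 - <<'E'
from h import *
k=1/1.42857
P={'scene':{'knob':(422,365,.247),'handle':(432,332,.106),'cop':(495,264,.04),'wh':(513,288,.04),'disc':(502,284,.006),'lamp':(583,322,.01),'shield':(541,350,.066),'c1':(455,322,.046),'c2':(500,364,.046),'c3':(396,361,.046),'s1':(337,422,.01),'s2':(371,459,.01)},
'side':{'knob':(298,263,.247),'handle':(382,321,.106),'cop':(503,399,.04),'wh':(475,411,.04),'disc':(488,417,.006),'lamp':(435,502,.01),'shield':(368,428,.066),'c1':(417,357,.046),'c2':(349,392,.046),'c3':(369,318,.046)}}
for n in P:
    for q,(u,v,z) in P[n].items(): print(n,q,atz(n,u*k,v*k,z).round(3))
E
```

```text
scene knob [ 0.605 -0.093  0.247]
scene handle [0.492 0.035 0.106]
scene cop [0.407 0.32  0.04 ]
scene wh [0.49  0.302 0.04 ]
scene disc [0.448 0.31  0.006]
scene lamp [0.66 0.38 0.01]
scene shield [0.67  0.213 0.066]
scene c1 [0.477 0.122 0.046]
scene c2 [0.63  0.125 0.046]
scene c3 [ 0.471 -0.055  0.046]
scene s1 [ 0.493 -0.244  0.01 ]
scene s2 [ 0.611 -0.239  0.01 ]
side knob [ 0.605 -0.083  0.247]
side handle [0.492 0.043 0.106]
side cop [0.409 0.33  0.04 ]
side wh [0.473 0.315 0.04 ]
side disc [0.443 0.324 0.006]
side lamp [0.657 0.401 0.01 ]
side shield [0.673 0.227 0.066]
side c1 [0.467 0.13  0.046]
side c2 [0.638 0.115 0.046]
side c3 [ 0.47  -0.037  0.046]
```

```bash
cat >> h.py <<'E'
def go(x,y,z,yaw=None,s=None):
    s=s or sense(); p=s['ee_pos']; a=s['ee_rot'][2]; d=np.array([x,y,z])-p
    tx=np.array([np.cos(a),np.sin(a),0]); ty=np.array([np.sin(a),-np.cos(a),0])
    t=0 if yaw is None else (yaw-a+np.pi)%(2*np.pi)-np.pi
    print('units',np.round([d@tx/.025,d@ty/.025,-d[2]/.025,-t/.08],2),'turn sign: about tool z (down)')
E
python3 -c "
from h import *
go(.445,.317,.235,2.94)"
```

```text
units [-1.05e+01 -2.82e+00  1.00e-02 -3.11e+00] turn sign: about tool z (down)
```

Emit:
{"fn": "arm_command", "kwargs": {
  "steps": [
    [-1,-0.27,0,0,-1],
    [-1,-0.27,0,0,-1],
    [-1,-0.27,0,0,-1],
    [-1,-0.27,0,0,-1],
    [-1,-0.27,0,0,-1],
    [-1,-0.27,0,0,-1],
    [-1,-0.27,0,0,-1],
    [-1,-0.27,0,0,-1],
    [-1,-0.27,0,0,-1],
    [-1,-0.27,0,0,-1]
  ]
}}

```text
t: 1.1
ee_pos: [0.4358, 0.3245, 0.2354]
ee_rot: [-3.141, -0.0, 2.691]
force: [0.1, 0.3, 0.5]
width: 0.093
grip_force: 0.0
```

Emit:
{"fn": "arm_command", "kwargs": {
  "steps": [
    [-0.5,0,0,-1,-1],
    [0,0,0,-1,-1],
    [0,0,0,-1,-1],
    [0,0,0,0,-1],
    [0,0,0,0,-1]
  ]
}}

```text
t: 1.6
ee_pos: [0.4463, 0.3199, 0.2354]
ee_rot: [-3.141, -0.0, 2.929]
force: [-0.8, 0.3, 0.6]
width: 0.0928
grip_force: 0.0
```

```bash
python3 -c "
from h import *
s,im=snap('wrist','w1.png'); print(s['ee_pos'],s['ee_rot'],s['t'])
hsv=cv2.cvtColor(im,cv2.COLOR_BGR2HSV)
def cc(m,n):
    k,l,st,c=cv2.connectedComponentsWithStats(m)
    for i in range(1,k):
        if st[i,4]>150:
            q=np.argwhere(l==i)[:,::-1].astype(np.float32); print(n,st[i],c[i].round(1),cv2.minAreaRect(q),watz(s,*c[i],.034).round(4))
cc(cv2.inRange(hsv,(40,80,20),(90,255,255)),'green')
cc(cv2.inRange(hsv,(5,110,80),(22,255,255)),'orange')
"
```

```text
[0.44631571 0.31991483 0.23543321] [-3.14127422e+00 -3.27322949e-04  2.92859361e+00] 1.6
green [467   0  24  21 394] [478.7   9.6] ((478.5, 10.0), (20.0, 23.0), 90.0) [0.3368 0.5156 0.034 ]
green [455  36  28  45 838] [468.   57.8] ((468.042236328125, 58.11724090576172), (18.782201766967773, 48.289546966552734), 12.200469017028809) [0.3729 0.5036 0.034 ]
green [447  95  22  24 408] [457.1 106.3] ((457.0902099609375, 106.41218566894531), (17.809974670410156, 24.095848083496094), 12.094758033752441) [0.4117 0.4906 0.034 ]
green [257  96  29  35 909] [271.  112.9] ((271.0, 113.0), (34.0, 28.0), 90.0) [0.3821 0.327  0.034 ]
green [ 261  150   26   60 1411] [273.8 179.2] ((273.6430969238281, 179.65023803710938), (58.89603805541992, 24.468217849731445), 88.02507019042969) [0.4417 0.3164 0.034 ]
green [263 226  28  31 685] [276.6 240.6] ((276.5, 241.0), (27.0, 30.0), 0.0) [0.5019 0.306  0.034 ]
orange [451  81  22  15 270] [461.3  87.8] ((461.4029235839844, 87.76176452636719), (20.554664611816406, 13.728673934936523), 4.39870548248291) [0.3967 0.4957 0.034 ]
orange [259 130  27  20 486] [272.3 140.1] ((272.0, 139.5), (19.0, 26.0), 90.0) [0.4059 0.3229 0.034 ]
orange [ 17 295  25  75 554] [ 25.7 335. ] ((28.84209442138672, 331.9218444824219), (23.406402587890625, 74.20359802246094), 0.8680514693260193) [0.5489 0.0259 0.034 ]
orange [512 295  29  75 649] [530.7 333.9] ((527.1915893554688, 331.4053649902344), (75.36591339111328, 23.899765014648438), 84.03550720214844) [0.6599 0.5448 0.034 ]
orange [374 351  28  25 347] [386.4 359.7] ((386.0033264160156, 360.5639343261719), (21.054183959960938, 25.42697525024414), 68.62937927246094) [0.6592 0.3922 0.034 ]
orange [ 242  388  318   32 6842] [397.6 406.6] ((400.5, 403.5), (31.0, 317.0), 90.0) [0.7219 0.3959 0.034 ]
```

View pics/w1.png

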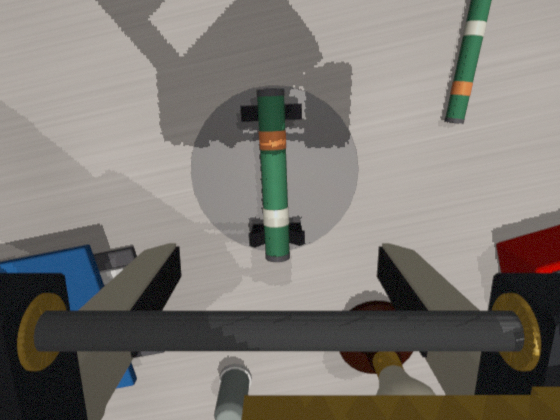

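Resistor: copper band at (272,140), white at (276,216), so its centre is at about (.441,.317) with axis yaw -0.174.

Emit:
{"fn": "arm_command", "kwargs": {
  "steps": [
    [0.2,0.1,0.5,-0.5,-1],
    [0,0,1,0,-1],
    [0,0,1,0,-1],
    [0,0,1,0,-1],
    [0,0,1,0,-1],
    [0,0,1,0,-1],
    [0,0,1,0,-1],
    [0,0,1,0,-1],
    [0,0,0.6,0,-1],
    [0,0,0,0,-1]
  ]
}}

```text
t: 2.65
ee_pos: [0.4412, 0.323, 0.0316]
ee_rot: [-3.14, -0.002, 2.97]
force: [-1.0, 0.0, 0.8]
width: 0.093
grip_force: 0.0
```

```bash
python3 -c "
from h import *
s=sense();print(s['ee_pos'],s['ee_rot'],s['force'])
go(.441,.317,.032,2.968)"
```

```text
[0.44119877 0.32296574 0.03156153] [-3.13953916e+00 -2.34040629e-03  2.97003189e+00] [-1.00557764  0.01986557  0.84989233]
units [-0.03 -0.24 -0.02  0.03] turn sign: about tool z (down)
```

Emit:
{"fn": "arm_command", "kwargs": {
  "steps": [
    [0,-0.24,0,0,-1],
    [0,0,0,0,0.2],
    [0,0,0,0,1],
    [0,0,0,0,1],
    [0,0,0,0,1],
    [0,0,0,0,1],
    [0,0,0,0,1],
    [0,0,0,0,1]
  ],
  "grip_force": 20
}}

```text
t: 3.45
ee_pos: [0.441, 0.3176, 0.0331]
ee_rot: [-3.142, -0.0, 2.971]
force: [0.2, -0.2, 0.1]
width: 0.0416
grip_force: 0.0
```

Emit:
{"fn": "arm_command", "kwargs": {
  "steps": [
    [0,0,0,0,1],
    [0,0,0,0,1],
    [0,0,0,0,1],
    [0,0,0,0,1],
    [0,0,0,0,1]
  ]
}}

```text
t: 3.95
ee_pos: [0.4408, 0.3166, 0.0331]
ee_rot: [-3.14, -0.001, 2.971]
force: [-0.2, -6.5, 2.7]
width: 0.0234
grip_force: 20.0
```

Emit:
{"fn": "arm_command", "kwargs": {
  "steps": [
    [0,0,-0.6,0,1],
    [0,0,-1,0,1],
    [0,0,-1,0,1],
    [0,0,-1,0.5,1],
    [0,0,-1,1,1],
    [0,0,-1,1,1],
    [0,0,-1,1,1],
    [0,0,0,1,1],
    [0,0,0,1,1],
    [0,0,0,1,1]
  ]
}}

```text
t: 4.95
ee_pos: [0.441, 0.3176, 0.1992]
ee_rot: [3.141, 0.0, 2.448]
force: [0.5, 0.1, -2.0]
width: 0.0234
grip_force: 20.0
```

Emit:
{"fn": "arm_command", "kwargs": {
  "steps": [
    [0,0,0,1,1],
    [0,0,0,1,1],
    [0,0,0,1,1],
    [0,0,0,1,1],
    [0,0,0,1,1],
    [0,0,0,1,1],
    [0,0,0,1,1],
    [0,0,0,1,1],
    [0,0,0,1,1],
    [0,0,0,1,1]
  ]
}}

```text
t: 5.95
ee_pos: [0.4409, 0.3176, 0.199]
ee_rot: [3.141, -0.0, 1.648]
force: [-0.5, 0.6, -1.4]
width: 0.0233
grip_force: 20.0
```

```bash
python3 -c "
from h import *
s=sense();print(s['ee_pos'],s['ee_rot'],s['width'],s['t'])
go(.592,.07,.2,1.571)"
```

```text
[0.4409107  0.31759232 0.19899158] [ 3.14116184e+00 -4.11024625e-04  1.64758531e+00] 0.023338808044142314 5.95
units [-10.34   5.27  -0.04   0.96] turn sign: about tool z (down)
```

Emit:
{"fn": "arm_command", "kwargs": {
  "steps": [
    [-1,0.52,0,0,1],
    [-1,0.52,0,0,1],
    [-1,0.52,0,0,1],
    [-1,0.52,0,0,1],
    [-1,0.52,0,0,1],
    [-1,0.52,0,0,1],
    [-1,0.52,0,0,1],
    [-1,0.52,0,0,1],
    [-1,0.52,0,0,1],
    [-1,0.5,0,1,1]
  ]
}}

```text
t: 6.95
ee_pos: [0.5906, 0.0777, 0.1991]
ee_rot: [3.141, -0.0, 1.57]
force: [0.1, -0.3, -1.8]
width: 0.0235
grip_force: 20.0
```

Emit:
{"fn": "arm_command", "kwargs": {
  "steps": [
    [0,0,0,0,1],
    [0,0,0,0,1],
    [0,0,0,0,1]
  ]
}}

```text
t: 7.25
ee_pos: [0.5897, 0.0794, 0.1985]
ee_rot: [-3.142, -0.0, 1.572]
force: [0.3, 0.2, -1.0]
width: 0.0235
grip_force: 20.0
```

```bash
python3 -c "
from h import *
s,im=snap('wrist','w2.png'); print(s['ee_pos'],s['ee_rot'],s['t'])
"
```

```text
[0.58965534 0.07942769 0.19847326] [-3.14151773e+00 -2.29428610e-04  1.57222651e+00] 7.25
```

View pics/w2.png

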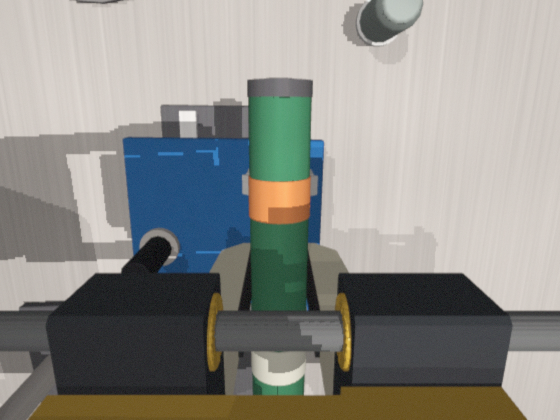

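Wrist view: plate far edge from (125,139) to (323,142), notch ears at (243,185) and (317,183), handle base centre at (158,246).

```bash
python3 -c "
from h import *
s=dict(ee_pos=[0.58965534,0.07942769,0.19847326],ee_rot=[-3.1415,0,1.57222])
for n,u,v,z in [('c1',125,139,.046),('c2',323,142,.046),('n1',243,185,.085),('n2',317,183,.085),('hb',158,246,.046),('lowleft',133,272,.046)]: print(n,watz(s,u,v,z).round(4))
im=cv2.imread('pics/w2.png');hsv=cv2.cvtColor(im,cv2.COLOR_BGR2HSV);m=cv2.inRange(hsv,(100,120,50),(125,255,255))
pts=[(c,np.argmax(m[:,c]>0)) for c in list(range(132,245,4))]
p=np.array([watz(s,u,v,.046) for u,v in pts]);print(np.polyfit(p[:,0],p[:,1],1),p[::9].round(4))
pts=[(np.argmax(m[r]>0),r) for r in range(145,260,5)];p=np.array([watz(s,u,v,.046) for u,v in pts]);print(np.polyfit(p[:,1],p[:,0],1),p[::5].round(4))
"
```

```text
c1 [0.4691 0.1248 0.046 ]
c2 [0.6246 0.1227 0.046 ]
n1 [0.5646 0.0963 0.085 ]
n2 [0.6167 0.0978 0.085 ]
hb [0.4878 0.0354 0.046 ]
lowleft [0.4643 0.0115 0.046 ]
[-0.00498657  0.12802108] [[0.4747 0.1256 0.046 ]
 [0.5029 0.1256 0.046 ]
 [0.5312 0.1257 0.046 ]
 [0.5594 0.1249 0.046 ]]
[0.0085831  0.46658661] [[0.4679 0.1201 0.046 ]
 [0.4674 0.1002 0.046 ]
 [0.4669 0.0797 0.046 ]
 [0.4672 0.0584 0.046 ]
 [0.4667 0.0363 0.046 ]]
```

Emit:
{"fn": "arm_command", "kwargs": {
  "steps": [
    [-0.86,0,0,0,1],
    [-0.86,0,0,0,1],
    [0,0,1,0,1],
    [0,0,1,0,1],
    [0,0,1,0,1],
    [0,0,1,0,1],
    [0,0,0.7,0,1],
    [0,0,0,0,1],
    [0,0,0,0,1]
  ]
}}

```text
t: 8.2
ee_pos: [0.5902, 0.0362, 0.0813]
ee_rot: [3.141, -0.0, 1.572]
force: [0.7, 0.7, -1.1]
width: 0.0231
grip_force: 20.0
```

Emit:
{"fn": "arm_command", "kwargs": {
  "steps": [
    [0,0,0.12,0,1],
    [0,0,0.12,0,1],
    [0,0,0,0,1]
  ]
}}

```text
t: 8.5
ee_pos: [0.5904, 0.0358, 0.0753]
ee_rot: [3.141, -0.0, 1.571]
force: [-0.9, 1.2, 1.7]
width: 0.0237
grip_force: 20.0
```

```bash
python3 -c "
from h import *
from scipy.spatial.transform import Rotation
s=sense();print(s['ee_pos'],s['force'])
for n in ('scene','side'):
    _,im=snap(n,n+'1.png'); u,v=map(int,proj(n,[.59,.02,.08])); c=im[v-70:v+70,u-90:u+90]; cv2.imwrite('pics/'+n+'1c.png',cv2.resize(c,(720,560),interpolation=2)); print(u,v)
a=cv2.imread('pics/scene1c.png');b=cv2.imread('pics/side1c.png');cv2.imwrite('pics/j1.png',cv2.resize(np.hstack([a,b]),(800,311)))
"
```

```text
[0.59042116 0.03577154 0.07526913] [-0.8687671   1.24040569  1.69849629]
318 259
237 241
```

View pics/j1.png

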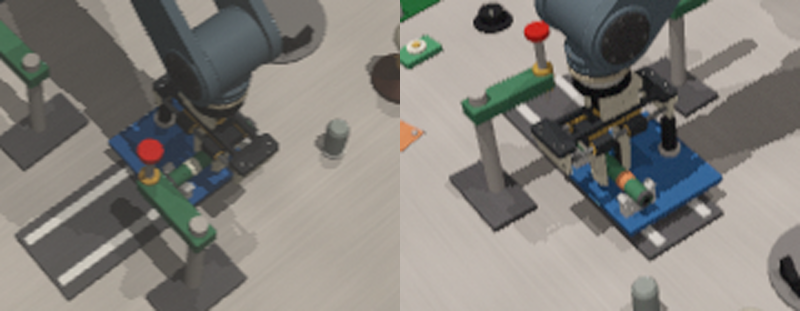

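The resistor lies in the carrier between both notches, with its weight taken up. I'll release it.

Emit:
{"fn": "arm_command", "kwargs": {
  "steps": [
    [0,0,0,0,0.3],
    [0,0,0,0,0.1],
    [0,0,0,0,0],
    [0,0,0,0,0],
    [0,0,0,0,0],
    [0,0,-0.5,0,0],
    [0,0,-1,0,0],
    [0,0,-1,0,0],
    [0,0,-1,0,0],
    [0,0,-1,0,0]
  ]
}}

```text
t: 9.6
ee_pos: [0.5901, 0.0357, 0.1892]
ee_rot: [3.141, 0.0, 1.571]
force: [-0.9, -0.1, 0.8]
width: 0.0461
grip_force: 0.0
```

Emit:
{"fn": "arm_command", "kwargs": {
  "steps": [
    [1,0,-0.5,0,0],
    [1,0,0,0,0],
    [0,0,0,0,0],
    [0,0,0,0,0]
  ]
}}

```text
t: 10.0
ee_pos: [0.5901, 0.0857, 0.2002]
ee_rot: [3.141, 0.0, 1.572]
force: [0.2, 0.4, -1.0]
width: 0.0463
grip_force: 0.0
```

```bash
python3 -c "
from h import *
s,im=snap('wrist','w3.png');snap('scene','scene2.png');snap('side','side2.png'); print(s['ee_pos'],s['ee_rot'],s['t'],s['width'])
"
```

```text
[0.59007952 0.08570288 0.2001869 ] [3.14118648e+00 2.03125582e-04 1.57176777e+00] 10.0 0.046306732261697216
```

View pics/w3.png

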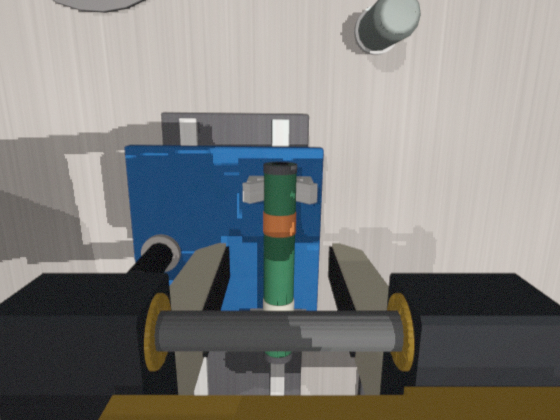

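Resistor seated with copper towards +y: copper at (279,223), white just visible at about (279,303), both in the notch line. Next I measure the knob from above.

Emit:
{"fn": "arm_command", "kwargs": {
  "steps": [
    [0,0,-1,0,0],
    [0,0,-1,0,0],
    [0,0,-1,0,0],
    [0,0,-1,0,0],
    [-1,0,-1,0,0],
    [-1,0,-1,0,0],
    [-1,0,-1,0,0],
    [-1,0,0,0,0],
    [-1,0,0,0,0],
    [-1,0,0,0,0]
  ]
}}

```text
t: 11.15
ee_pos: [0.5899, -0.0661, 0.3747]
ee_rot: [-3.141, 0.0, 1.57]
force: [0.7, 0.8, 0.2]
width: 0.0467
grip_force: 0.0
```

Emit:
{"fn": "arm_command", "kwargs": {
  "steps": [
    [-1,0,0,0,0],
    [-0.8,0,0,0,0],
    [0,0,0,0,0],
    [0,0,0,0,0],
    [0,0,0,0,0]
  ]
}}

```text
t: 11.65
ee_pos: [0.5901, -0.1088, 0.3746]
ee_rot: [-3.142, -0.0, 1.571]
force: [0.4, 0.5, -1.4]
width: 0.0468
grip_force: 0.0
```

```bash
python3 -c "
from h import *
s,im=snap('wrist','w4.png'); print(s['ee_pos'].tolist(),s['ee_rot'].tolist(),s['t'])
hsv=cv2.cvtColor(im,cv2.COLOR_BGR2HSV)
def cc(m,n,z,A=100):
    k,l,st,c=cv2.connectedComponentsWithStats(m)
    for i in range(1,k):
        if st[i,4]>A: print(n,st[i],c[i].round(1),watz(s,*c[i],z).round(4))
cc(cv2.inRange(hsv,(0,150,60),(4,255,255))|cv2.inRange(hsv,(172,150,60),(180,255,255)),'red',.247)
cc(cv2.inRange(hsv,(5,110,80),(22,255,255)),'orange',.086)
cc(cv2.inRange(hsv,(40,80,20),(90,255,255)),'green',.088)
cc(cv2.inRange(hsv,(100,120,40),(125,255,255)),'blue',.046,500)
"
```

```text
[0.590092398395449, -0.10877524775872678, 0.374632268417227] [-3.141508558697742, -0.0001995073438982864, 1.571108380836335] 11.65
red [ 276  160   43   43 1464] [297.1 180.9] [ 0.6038 -0.0918  0.247 ]
orange [268   0  23   7 124] [279.1   2.2] [0.5906 0.0662 0.086 ]
orange [280 151  37  20 194] [291.1 158.4] [ 0.6046 -0.0971  0.086 ]
orange [546 227  14  77 556] [554.8 273.6] [ 0.9364 -0.2417  0.086 ]
orange [ 376  247   84   39 1375] [423.2 265.1] [ 0.7703 -0.2302  0.086 ]
orange [ 144  293   27   78 1048] [154.  332.3] [ 0.427  -0.3254  0.086 ]
orange [ 387  293   28   78 1081] [403.3 331.9] [ 0.7535 -0.3248  0.086 ]
orange [   99   387   461    33 12368] [347.9 405.6] [ 0.6865 -0.4409  0.086 ]
green [ 268    6   22   55 1145] [278.8  33. ] [0.5903 0.0362 0.088 ]
green [268  78  21  28 545] [278.   91.4] [ 0.5895 -0.023   0.088 ]
green [ 287  146  134   41 3470] [354.2 163.6] [ 0.6774 -0.1028  0.088 ]
green [   0  159   68   41 1578] [ 34.4 177.1] [ 0.3057 -0.1188  0.088 ]
green [288 360  46  32 829] [310.1 373.8] [ 0.6326 -0.3875  0.088 ]
blue [  171     0   139   120 12159] [235.6  59.7] [0.5393 0.0142 0.046 ]
```

View pics/w4.png

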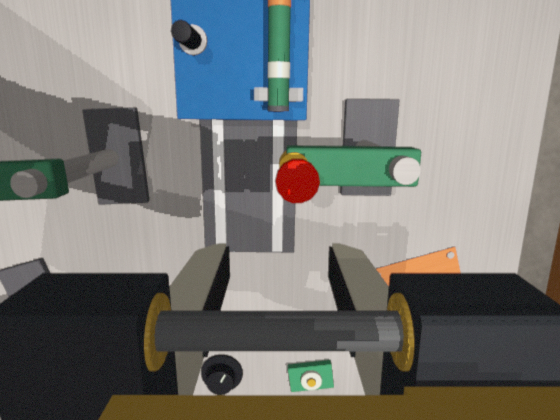

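Knob at (297,181), giving probe (.604,-.092). White band at (279,69), resistor centre (.590,.036), handle about (.490,.036). The copper band therefore needs the carrier moved by (+.0137,-.164). I'll grasp the handle.

Emit:
{"fn": "arm_command", "kwargs": {
  "steps": [
    [0.97,-0.67,0,0,0],
    [0.97,-0.67,0,0,0],
    [0.97,-0.67,0,0,0],
    [0.97,-0.67,0,0,0],
    [0.97,-0.67,0,0,0],
    [0.97,-0.67,0,0,0],
    [0,0,0,-1,0],
    [0,0,0,-1,0],
    [0,0,0,-1,0],
    [0,0,0,-1,0]
  ]
}}

```text
t: 12.7
ee_pos: [0.4894, 0.0369, 0.3748]
ee_rot: [3.141, 0.0, 1.895]
force: [0.3, -0.2, -0.2]
width: 0.0464
grip_force: 0.0
```

Emit:
{"fn": "arm_command", "kwargs": {
  "steps": [
    [0,0,0,-1,0],
    [0,0,0,-1,0],
    [0,0,0.8,-1,0],
    [0,0,0.8,-1,0],
    [0,0,0.8,-1,0],
    [0,0,0.8,-1,0],
    [0,0,0.8,-1,0],
    [0,0,0.8,-1,0],
    [0,0,0.8,-1,0],
    [0,0,0.8,-1,0]
  ]
}}

```text
t: 13.7
ee_pos: [0.4895, 0.0368, 0.214]
ee_rot: [3.141, 0.0, 2.695]
force: [0.2, -0.8, -0.1]
width: 0.0464
grip_force: 0.0
```

Emit:
{"fn": "arm_command", "kwargs": {
  "steps": [
    [0,0,0.5,-1,0],
    [0,0,0.5,-1,0],
    [0,0,0.5,-1,0],
    [0,0,0.5,-1,0],
    [0,0,0,-1,0],
    [0,0,0,-0.65,0],
    [0,0,0,0,0],
    [0,0,0,0,0]
  ]
}}

```text
t: 14.5
ee_pos: [0.4896, 0.0365, 0.1648]
ee_rot: [3.142, 0.0, -3.141]
force: [-0.3, -0.3, 0.3]
width: 0.0464
grip_force: 0.0
```

```bash
python3 -c "
from h import *
s,im=snap('wrist','w5.png'); print(s['ee_pos'].tolist(),s['ee_rot'].tolist(),s['t'])
go(.490,.036,.095,np.pi)
"
```

```text
[0.4896442184523732, 0.036543815256000846, 0.16478329631077976] [3.1415903251068276, 0.0003016918471627772, -3.1413887802435054] 14.5
units [-0.01 -0.02  2.79  0.  ] turn sign: about tool z (down)
```

View pics/w5.png

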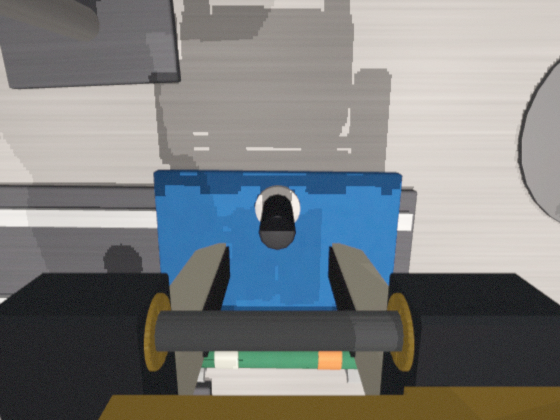

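The handle top at (277,233) is centred between the fingers; white is to the left (-y) and copper to the right. I'll lower and close.

Emit:
{"fn": "arm_command", "kwargs": {
  "steps": [
    [0,0,1,0,0],
    [0,0,1,0,0],
    [0,0,0.8,0,0],
    [0,0,0,0,1],
    [0,0,0,0,1],
    [0,0,0,0,1],
    [0,0,0,0,1],
    [0,0,0,0,1],
    [0,0,0,0,1],
    [0,0,0,0,1]
  ],
  "grip_force": 40
}}

```text
t: 15.55
ee_pos: [0.4903, 0.0362, 0.0957]
ee_rot: [-3.142, 0.002, -3.14]
force: [-1.2, 0.6, 7.0]
width: 0.0215
grip_force: 40.0
```

```bash
python3 -c "
from h import *
s=sense();print(s['ee_pos'],s['width'],s['force'],s['grip_force'])
s0=dict(ee_pos=[0.48964,0.03654,0.16478],ee_rot=[3.14159,0,-3.14139]);print(watz(s0,277,233,.106))"
```

```text
[0.4902711  0.03615497 0.09567652] 0.021515367857906174 [-1.20424698  0.56428069  7.02871562] 40.002007484436035
[0.48986113 0.03577514 0.106     ]
```

Emit:
{"fn": "arm_command", "kwargs": {
  "steps": [
    [-0.2,-0.2,0,0,1],
    [-0.35,-0.4,0,0,1],
    [0,-0.6,0,0,1],
    [0,-0.6,0,0,1],
    [0,-0.6,0,0,1],
    [0,-0.6,0,0,1],
    [0,-0.6,0,0,1],
    [0,-0.6,0,0,1],
    [0,-0.6,0,0,1],
    [0,-0.6,0,0,1]
  ]
}}

```text
t: 16.55
ee_pos: [0.5038, -0.0993, 0.0957]
ee_rot: [3.141, 0.001, -3.141]
force: [-1.8, 3.7, 9.6]
width: 0.0211
grip_force: 40.0
```

Emit:
{"fn": "arm_command", "kwargs": {
  "steps": [
    [0,-0.5,0,0,1],
    [0,-0.4,0,0,1],
    [0,-0.2,0,0,1],
    [0,-0.06,0,0,1],
    [0,0,0,0,1],
    [0,0,0,0,1]
  ]
}}

```text
t: 17.15
ee_pos: [0.5038, -0.1284, 0.0957]
ee_rot: [-3.141, 0.001, -3.141]
force: [-2.8, -2.1, 9.4]
width: 0.0212
grip_force: 40.0
```

```bash
python3 -c "
from h import *
s=sense();print(s['ee_pos'],s['width'],s['force'],s['t']);go(.5037,-.128,.0957)"
```

```text
[ 0.5038039  -0.12840114  0.09567211] 0.021215926367929287 [-2.79603731 -2.08011833  9.44033891] 17.15
units [ 0.    0.02 -0.    0.  ] turn sign: about tool z (down)
```

Emit:
{"fn": "arm_command", "kwargs": {
  "steps": [
    [0,0,0,0,0.3],
    [0,0,0,0,0],
    [0,0,0,0,0],
    [0,0,0,0,0],
    [0,0,-0.6,0,0],
    [0,0,-1,0,0],
    [0,0,-1,0,0.5],
    [0,0,-1,0,1],
    [0,0,-1,0,1],
    [0,0,-1,0,1]
  ],
  "grip_force": 20
}}

```text
t: 18.15
ee_pos: [0.5034, -0.1277, 0.2356]
ee_rot: [3.142, -0.0, -3.14]
force: [-0.0, -0.7, 0.4]
width: 0.0192
grip_force: 0.0
```

Emit:
{"fn": "arm_command", "kwargs": {
  "steps": [
    [0,0,-1,0,1],
    [0,0,-1,0,1],
    [0,0,-1,0,1],
    [0,0,-1,0,1],
    [-1,0.36,-0.6,0,1],
    [-1,0.36,0,0,1],
    [-1,0.36,0,0,1],
    [-1,0.36,0,0,1],
    [0,0,0,0,1],
    [0,0,0,0,1]
  ]
}}

```text
t: 19.15
ee_pos: [0.6034, -0.0916, 0.3491]
ee_rot: [3.141, -0.001, -3.14]
force: [0.3, -1.2, -0.2]
width: 0.0004
grip_force: 0.0
```

```bash
python3 -c "
from h import *
s,im=snap('wrist','w6.png'); print(s['ee_pos'].tolist(),s['ee_rot'].tolist(),s['t'],s['width'],s['force'])
"
```

```text
[0.6033820782745493, -0.09157282921784117, 0.34905739020244614] [3.141442840555823, -0.0011104842743938637, -3.1398171060265314] 19.15 0.00036168952831189456 [ 0.30345881 -1.2467909  -0.16760221]
```

View pics/w6.png

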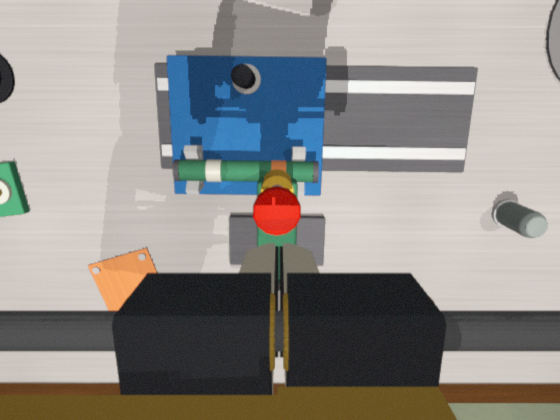

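Knob at (277,211), white band (213,170), copper (279,167) directly behind the knob collar, handle top (243,76).

```bash
python3 -c "
from h import *
s=dict(ee_pos=[0.60338,-0.09157,0.34906],ee_rot=[3.14144,-.00111,-3.13982])
im=cv2.imread('pics/w6.png');hsv=cv2.cvtColor(im,cv2.COLOR_BGR2HSV)
m=cv2.inRange(hsv,(0,150,60),(4,255,255))|cv2.inRange(hsv,(172,150,60),(180,255,255))
k,l,st,c=cv2.connectedComponentsWithStats(m)
for i in range(1,k):
    if st[i,4]>300: print('knob',st[i],c[i],watz(s,*c[i],.247).round(4))
g=cv2.inRange(hsv,(40,80,20),(90,255,255))
r=g[171,160:330]>0; e=np.flatnonzero(np.diff(r.astype(int)))+161; print('green edges row171',e,[round(watz(s,u,171,.086)[1],4) for u in e])
o=cv2.inRange(hsv,(5,110,60),(22,255,255))[164,260:300]>0;print(np.flatnonzero(o)+260)
for u in (205,250):
    q=np.flatnonzero(g[150:190,u-0]>0)+150; 
    if len(q): print(u,q.min(),q.max(),watz(s,u,(q.min()+q.max())/2,.08).round(4))
print(watz(s,213,170,.086),watz(s,243,76,.106))
"
```

```text
knob [ 253  187   48   48 1737] [276.32412205 210.77662637] [ 0.6024 -0.093   0.247 ]
green edges row171 [178 205 221 269 287 313] [np.float64(-0.2017), np.float64(-0.1721), np.float64(-0.1545), np.float64(-0.1019), np.float64(-0.0821), np.float64(-0.0536)]
[271 272 273 274 275 276 277 278 279 280 281 282 283 284 285]
205 160 180 [ 0.6022 -0.1732  0.08  ]
250 161 180 [ 0.6027 -0.1232  0.08  ]
[ 0.60115635 -0.16324392  0.086     ] [ 0.50478966 -0.12638555  0.106     ]
```

Emit:
{"fn": "arm_command", "kwargs": {
  "steps": [
    [0,0,1,0,1],
    [0,0,1,0,1],
    [0,0,0.8,0,1],
    [0,0,0.5,0,1],
    [0,0,0.4,0,1],
    [0,0,0,0,1],
    [0,0,0,0,1]
  ]
}}

```text
t: 19.9
ee_pos: [0.6037, -0.0919, 0.258]
ee_rot: [-3.141, 0.001, -3.141]
force: [0.1, 0.3, 0.7]
width: 0.0006
grip_force: 0.2
```

Emit:
{"fn": "arm_command", "kwargs": {
  "steps": [
    [0,0,0.2,0,1],
    [0,0,0,0,1],
    [0,0,0,0,1]
  ]
}}

```text
t: 20.2
ee_pos: [0.6036, -0.0917, 0.2523]
ee_rot: [-3.142, 0.0, -3.14]
force: [0.1, -0.3, 1.0]
width: 0.0006
grip_force: 0.2
```

Emit:
{"fn": "arm_command", "kwargs": {
  "steps": [
    [0,0,0.12,0,1],
    [0,0,0,0,1],
    [0,0,0,0,1]
  ]
}}

```text
t: 20.5
ee_pos: [0.6035, -0.0917, 0.2491]
ee_rot: [3.142, -0.0, -3.14]
force: [-1.1, -0.1, 0.4]
width: 0.0005
grip_force: 0.3
```

Emit:
{"fn": "arm_command", "kwargs": {
  "steps": [
    [0,0,0.12,0,1],
    [0,0,0,0,1],
    [0,0,0,0,1]
  ]
}}

```text
t: 20.8
ee_pos: [0.6035, -0.0917, 0.246]
ee_rot: [3.141, -0.0, -3.14]
force: [-0.2, 0.7, 0.3]
width: 0.0007
grip_force: 0.3
```

Emit:
{"fn": "arm_command", "kwargs": {
  "steps": [
    [0,0,0.12,0,1],
    [0,0,0,0,1],
    [0,0,0,0,1]
  ]
}}

```text
t: 21.1
ee_pos: [0.6035, -0.0917, 0.243]
ee_rot: [3.142, -0.0, -3.14]
force: [-0.1, -0.2, 1.4]
width: 0.0007
grip_force: 0.4
```

Emit:
{"fn": "arm_command", "kwargs": {
  "steps": [
    [0,0,0.12,0,1],
    [0,0,0,0,1],
    [0,0,0,0,1]
  ]
}}

```text
t: 21.4
ee_pos: [0.6035, -0.0917, 0.24]
ee_rot: [3.142, -0.0, -3.14]
force: [0.1, 0.8, 0.8]
width: 0.0004
grip_force: 0.4
```

Emit:
{"fn": "arm_command", "kwargs": {
  "steps": [
    [0,0,0.12,0,1],
    [0,0,0,0,1],
    [0,0,0,0,1]
  ]
}}

```text
t: 21.7
ee_pos: [0.6035, -0.0917, 0.2371]
ee_rot: [3.142, -0.0, -3.14]
force: [0.1, 0.3, 1.2]
width: 0.0004
grip_force: 0.4
```

Emit:
{"fn": "arm_command", "kwargs": {
  "steps": [
    [0,0,0.12,0,1],
    [0,0,0,0,1],
    [0,0,0,0,1]
  ]
}}

```text
t: 22.0
ee_pos: [0.6035, -0.0917, 0.2341]
ee_rot: [3.142, -0.0, -3.14]
force: [-0.8, 1.2, 1.1]
width: 0.0004
grip_force: 0.5
```

Emit:
{"fn": "arm_command", "kwargs": {
  "steps": [
    [0,0,0.12,0,1],
    [0,0,0,0,1],
    [0,0,0,0,1]
  ]
}}

```text
t: 22.3
ee_pos: [0.6036, -0.0917, 0.2314]
ee_rot: [-3.141, 0.0, -3.14]
force: [-0.8, 0.2, 5.3]
width: 0.0006
grip_force: 2.3
```

Emit:
{"fn": "arm_command", "kwargs": {
  "steps": [
    [0,0,0.12,0,1],
    [0,0,0,0,1],
    [0,0,0,0,1]
  ]
}}

```text
t: 22.6
ee_pos: [0.6037, -0.0917, 0.2287]
ee_rot: [-3.141, 0.001, -3.14]
force: [-1.9, 0.2, 6.6]
width: 0.0009
grip_force: 3.5
```

```bash
python3 -c "
from h import *
s=sense();print(s['ee_pos'],s['force'],s['grip_force'])"
```

```text
[ 0.60365806 -0.09171077  0.22867466] [-1.91360198  0.241008    6.6119614 ] 3.531738091260195
```

Emit:
{"fn": "arm_command", "kwargs": {
  "steps": [
    [0,0,0.05,0,1],
    [0,0,0,0,1],
    [0,0,0,0,1],
    [0,0,0,0,1]
  ]
}}

```text
t: 23.0
ee_pos: [0.6037, -0.0917, 0.2276]
ee_rot: [-3.141, 0.001, -3.14]
force: [-3.6, 0.3, 8.1]
width: 0.0004
grip_force: 4.0
```

Emit:
{"fn": "arm_command", "kwargs": {
  "steps": [
    [0,0,-0.4,0,1],
    [0,0,-0.6,0,1],
    [0,0,-0.8,0,1],
    [0,0,-0.8,0,1],
    [0,0,-0.8,0,1],
    [0,0,-0.8,0,1],
    [0,0,0,0,1]
  ]
}}

```text
t: 23.7
ee_pos: [0.6042, -0.0919, 0.3344]
ee_rot: [-3.141, 0.004, -3.14]
force: [0.5, -0.5, 0.0]
width: 0.0009
grip_force: 0.0
```

```bash
python3 -c "
from h import *
s,im=snap('wrist','w7.png'); print(s['ee_pos'].tolist(),s['ee_rot'].tolist(),s['t'])
hsv=cv2.cvtColor(im,cv2.COLOR_BGR2HSV)
m=cv2.inRange(hsv,(0,150,60),(4,255,255))|cv2.inRange(hsv,(172,150,60),(180,255,255))
k,l,st,c=cv2.connectedComponentsWithStats(m)
for i in range(1,k):
    if st[i,4]>300: print('knob',st[i],watz(s,*c[i],.247).round(4))
p=s['ee_pos'];go(.5037,-.128,.33,None,s)
"
```

```text
[0.6041989472839053, -0.09186361622084449, 0.33444292312221224] [-3.140639627208474, 0.003856428299521042, -3.140371459914739] 23.7
knob [ 252  189   51   51 1951] [ 0.602  -0.0929  0.247 ]
units [ 4.02 -1.44  0.18  0.  ] turn sign: about tool z (down)
```

Emit:
{"fn": "arm_command", "kwargs": {
  "steps": [
    [1,-0.36,0,0,0],
    [1,-0.36,0,0,0],
    [1,-0.36,0,0,0],
    [1,-0.36,0,0,0],
    [0,0,1,0,0],
    [0,0,1,0,0],
    [0,0,1,0,0],
    [0,0,1,0,0],
    [0,0,0.6,0,0],
    [0,0,0,0,0]
  ]
}}

```text
t: 24.75
ee_pos: [0.502, -0.1273, 0.2139]
ee_rot: [3.14, -0.005, -3.14]
force: [-1.0, -0.1, -0.0]
width: 0.0466
grip_force: 0.0
```

```bash
python3 -c "
from h import *
s=sense();print(s['ee_pos'],s['width'],s['t']);go(.5037,-.128,.0957,np.pi)"
```

```text
[ 0.50197303 -0.12727542  0.213891  ] 0.04656998746794731 24.75
units [-0.07 -0.03  4.73  0.01] turn sign: about tool z (down)
```

Emit:
{"fn": "arm_command", "kwargs": {
  "steps": [
    [0,0,1,0,0],
    [0,0,1,0,0],
    [0,0,1,0,0],
    [0,0,1,0,0],
    [0,0,0.72,0,0],
    [0,0,0,0,0]
  ]
}}

```text
t: 25.35
ee_pos: [0.5024, -0.1274, 0.0972]
ee_rot: [3.14, -0.004, -3.14]
force: [-0.4, -0.8, 0.2]
width: 0.0464
grip_force: 0.0
```

Emit:
{"fn": "arm_command", "kwargs": {
  "steps": [
    [0,0,0,0,1],
    [0,0,0,0,1],
    [0,0,0,0,1],
    [0,0,0,0,1],
    [0,0,0,0,1],
    [0,0,0,0,1],
    [0,0,0,0,1]
  ],
  "grip_force": 40
}}

```text
t: 26.05
ee_pos: [0.504, -0.128, 0.0997]
ee_rot: [-3.141, 0.001, -3.14]
force: [-2.5, 0.1, 6.5]
width: 0.0214
grip_force: 40.0
```

```bash
python3 -c "
from h import *
s=sense();print(s['ee_pos'],s['width'],s['force'],s['t']);go(.5037,-.056,.0957)"
```

```text
[ 0.50400187 -0.12799557  0.09970571] 0.021415552468600784 [-2.54284389  0.12023312  6.53278965] 26.05
units [0.01 2.88 0.16 0.  ] turn sign: about tool z (down)
```

Emit:
{"fn": "arm_command", "kwargs": {
  "steps": [
    [0,0.2,0,0,1],
    [0,0.4,0,0,1],
    [0,0.6,0,0,1],
    [0,0.6,0,0,1],
    [0,0.5,0,0,1],
    [0,0.35,0,0,1],
    [0,0.15,0,0,1],
    [0,0.05,0,0,1],
    [0,0,0,0,1],
    [0,0,0,0,1]
  ]
}}

```text
t: 27.05
ee_pos: [0.5046, -0.0561, 0.0997]
ee_rot: [-3.142, 0.003, -3.14]
force: [3.0, 1.2, 6.1]
width: 0.0211
grip_force: 40.0
```

Emit:
{"fn": "arm_command", "kwargs": {
  "steps": [
    [0,0,0,0,0.3],
    [0,0,0,0,0],
    [0,0,0,0,0],
    [0,0,0,0,0],
    [0,0,-0.6,0,0],
    [0,0,-1,0,0],
    [0,0,-1,0,0.5],
    [0,0,-1,0,1],
    [0,0,-1,0,1],
    [0,0,-1,0,1]
  ],
  "grip_force": 20
}}

```text
t: 28.05
ee_pos: [0.5032, -0.0565, 0.2398]
ee_rot: [3.141, -0.0, -3.14]
force: [-0.2, 0.2, 0.0]
width: 0.0193
grip_force: 0.0
```

```bash
python3 -c "
from h import *
s=sense();print(s['ee_pos'],s['width'],s['t']);go(.6036,-.092,.3344,np.pi)"
```

```text
[ 0.50321077 -0.05649867  0.23979728] 0.0193012577982761 28.05
units [-4.01 -1.42 -3.78  0.01] turn sign: about tool z (down)
```

Emit:
{"fn": "arm_command", "kwargs": {
  "steps": [
    [0,0,-1,0,1],
    [0,0,-1,0,1],
    [0,0,-1,0,1],
    [0,0,-0.8,0,1],
    [-1,-0.35,0,0,1],
    [-1,-0.35,0,0,1],
    [-1,-0.35,0,0,1],
    [-1,-0.35,0,0,1],
    [0,0,0,0,1],
    [0,0,0,0,1]
  ]
}}

```text
t: 29.05
ee_pos: [0.6033, -0.0914, 0.3332]
ee_rot: [3.141, -0.001, -3.141]
force: [0.6, -0.7, -0.4]
width: 0.0005
grip_force: 0.0
```

```bash
python3 -c "
from h import *
s,im=snap('wrist','w8.png'); print(s['ee_pos'].tolist(),s['ee_rot'].tolist(),s['t'],s['width'])
hsv=cv2.cvtColor(im,cv2.COLOR_BGR2HSV)
m=cv2.inRange(hsv,(0,150,60),(4,255,255))|cv2.inRange(hsv,(172,150,60),(180,255,255))
k,l,st,c=cv2.connectedComponentsWithStats(m)
for i in range(1,k):
    if st[i,4]>300: print('knob',st[i],watz(s,*c[i],.247).round(4))
g=cv2.inRange(hsv,(40,80,20),(90,255,255))
for r in (166,169,172):
    e=np.flatnonzero(np.diff((g[r,160:420]>0).astype(int)))+161; print(r,e,[round(watz(s,u,r,.086)[1],4) for u in e])
for u in (310,325):
    q=np.flatnonzero(g[140:200,u]>0)+140; print(u,q.min(),q.max(),watz(s,u,(q.min()+q.max())/2,.08).round(4))
"
```

```text
[0.6032705151378903, -0.09138605758409857, 0.3331971024229082] [3.1412040447690135, -0.0013643082542300622, -3.140568173585814] 29.05 0.00048528518236464185
knob [ 251  192   51   51 1981] [ 0.6022 -0.0928  0.247 ]
166 [243 271 287 338 355 382] [np.float64(-0.1285), np.float64(-0.0991), np.float64(-0.0823), np.float64(-0.0287), np.float64(-0.0108), np.float64(0.0176)]
169 [243 271 288 339 356 383] [np.float64(-0.1286), np.float64(-0.0991), np.float64(-0.0812), np.float64(-0.0275), np.float64(-0.0096), np.float64(0.0189)]
172 [243 270 287 339 356 383] [np.float64(-0.1287), np.float64(-0.1002), np.float64(-0.0822), np.float64(-0.0274), np.float64(-0.0094), np.float64(0.0191)]
310 164 184 [ 0.6035 -0.0574  0.08  ]
325 164 184 [ 0.6035 -0.0413  0.08  ]
```

View pics/w8.png

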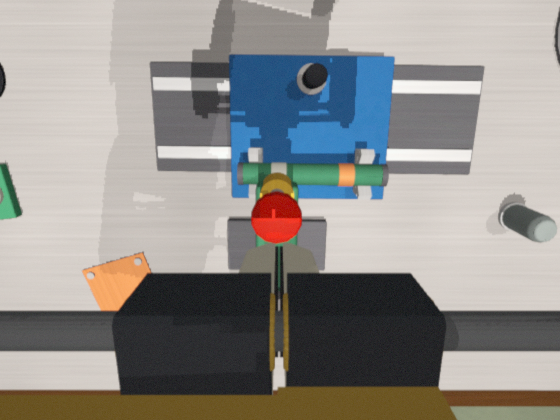

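White band at (279,170) directly under the raised probe (within about 2 mm), resistor still level in the notches. I'll press again.

Emit:
{"fn": "arm_command", "kwargs": {
  "steps": [
    [0,0,1,0,1],
    [0,0,1,0,1],
    [0,0,0.6,0,1],
    [0,0,0.4,0,1],
    [0,0,0.4,0,1],
    [0,0,0.3,0,1],
    [0,0,0.2,0,1],
    [0,0,0,0,1],
    [0,0,0,0,1]
  ]
}}

```text
t: 30.0
ee_pos: [0.6037, -0.0915, 0.2368]
ee_rot: [-3.141, 0.0, -3.14]
force: [-0.4, -0.6, 0.3]
width: 0.0006
grip_force: 0.4
```

Emit:
{"fn": "arm_command", "kwargs": {
  "steps": [
    [0,0,0.12,0,1],
    [0,0,0.08,0,1],
    [0,0,0,0,1],
    [0,0,0,0,1]
  ]
}}

```text
t: 30.4
ee_pos: [0.6039, -0.0915, 0.2319]
ee_rot: [-3.141, 0.001, -3.14]
force: [0.9, -0.0, 4.8]
width: 0.0009
grip_force: 2.2
```

Emit:
{"fn": "arm_command", "kwargs": {
  "steps": [
    [0,0,0.12,0,1],
    [0,0,0.05,0,1],
    [0,0,0,0,1],
    [0,0,0,0,1],
    [0,0,0,0,1],
    [0,0,0,0,1]
  ]
}}

```text
t: 31.0
ee_pos: [0.6039, -0.0915, 0.2279]
ee_rot: [-3.141, 0.001, -3.14]
force: [0.3, 0.3, 7.2]
width: 0.0004
grip_force: 3.8
```

Emit:
{"fn": "arm_command", "kwargs": {
  "steps": [
    [0,0,0,0,1],
    [0,0,-0.4,0,1],
    [0,0,-0.6,0,1],
    [0,0,-0.8,0,1],
    [0,0,-0.8,0,1],
    [0,0,-0.8,0,1],
    [0,0,-0.8,0,1],
    [0,0,0,0,1],
    [0,0,0,0,1]
  ]
}}

```text
t: 31.9
ee_pos: [0.6033, -0.0914, 0.3315]
ee_rot: [3.141, -0.001, -3.14]
force: [-0.5, -0.1, -0.2]
width: 0.0006
grip_force: 0.0
```

```bash
python3 -c "
from h import *
s,im=snap('wrist','w9.png'); print(s['ee_pos'],s['force'],s['t'])
hsv=cv2.cvtColor(im,cv2.COLOR_BGR2HSV)
m=cv2.inRange(hsv,(0,150,60),(4,255,255))|cv2.inRange(hsv,(172,150,60),(180,255,255))
k,l,st,c=cv2.connectedComponentsWithStats(m)
for i in range(1,k):
    if st[i,4]>300: print('knob',st[i],watz(s,*c[i],.247).round(4))
g=cv2.inRange(hsv,(40,80,20),(90,255,255)); r=170
e=np.flatnonzero(np.diff((g[r,160:420]>0).astype(int)))+161; print(e,[round(watz(s,u,r,.086)[1],4) for u in e])
if len(e)==6 and s['ee_pos'][2]>.31: print(robot.close_job())
"
```

```text
[ 0.60328055 -0.09139792  0.33147197] [-0.51514093 -0.07138943 -0.24787221] 31.9
knob [ 251  192   51   52 2006] [ 0.6021 -0.0928  0.247 ]
[243 271 288 339 356 383] [np.float64(-0.1285), np.float64(-0.0991), np.float64(-0.0813), np.float64(-0.0278), np.float64(-0.0099), np.float64(0.0184)]
the job is handed in; nothing more can be done
None
```

I seated the resistor, pressed the probe to an estimated 6–7 N (wrist reading less spring force) on the copper band and then the white, left white under the raised probe to within about 2 mm, and handed the job in at about 32 s; no verdict came back.

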